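# Check the two hand levers of a handlebar

### The job

Check the two hand levers of the handlebar on the test stand by pushing them with the outside of the fingers, without gripping anything. First press the long lever in toward the bar until it meets its stop, keep it there for about a second, and ease it back out slowly with the fingers, never letting it snap back. Then press the short lever in to its stop and finish while holding it there, so that I can measure the gap between lever and bar; do not force the levers, do not touch the bar, its grips or the inner sides of the levers, and leave the things lying around where they are.

Things in the scene. Friction and masses are not known exactly. Their poses are not given: they have to be found in the camera images.
- stand: Test stand fixed to the bench, not to be touched: steel base 120 x 150 x 12 mm, post, clamp (top 176 mm above the bench) and a level bar, 22 mm thick, 492 mm long, axis at height 150 mm straight above the origin, with rubber grips 30 mm thick (flanges 39). Origin: centre of the base's underside. y runs along the bar; x points the way the levers are pressed, within 0.22 rad of straight away from the robot.
- long_lever_press (a point): The spot to press on the long lever: on its outer face (toward the robot), 90 mm from the pivot, 150 mm above the bench; moves with the lever. Flat aluminium blade 125 mm from pivot to ball end, 16 mm high, 10 mm thick, on the left (+y) half of the bar. At rest it leans out by 0.30 rad, the ball end 73 mm in front of the bar's axis. Upright pivot at (-36, +85) mm in the stand's x, y.
- short_lever_press (a point): The spot to press on the short lever: on its outer face (toward the robot), 60 mm from the pivot, 150 mm above the bench; moves with the lever. Same kind of blade, 85 mm from pivot to ball end, on the right (-y) half of the bar. At rest it leans out by 0.42 rad, the ball end 71 mm in front of the bar's axis. Upright pivot at (-36, -85) mm in the stand's x, y.
- long_lever (a joint): Long lever's angle in rad: 0 at rest, grows as it is pressed toward the bar, fixed stop at 0.24 (press spot 22 mm in, ball end about 20 mm short of the grip). Return spring: about 2 N at the press spot at rest, 7.5 N just before the stop.
- short_lever (a joint): Short lever's angle in rad: 0 at rest, grows as it is pressed toward the bar, fixed stop at 0.32 (press spot 19 mm in, ball end about 20 mm short of the grip). Return spring: about 2 N at the press spot at rest, 7.6 N just before the stop.
- long_lever_outer: The outer side (toward the robot) and ball end of the long lever's blade, where the fingers push. Its origin is at the lever's pivot.
- short_lever_outer: The outer side and ball end of the short lever's blade, where the fingers push. Its origin is at the lever's pivot.
- long_lever_inner: The inner side (toward the bar) of the long lever's blade: not to be touched. Its origin is at the lever's pivot.
- short_lever_inner: The inner side (toward the bar) of the short lever's blade: not to be touched. Its origin is at the lever's pivot.
- steel_weight: Loose steel block, 50 mm cube, standing below the long lever. Origin: centre of its underside. Stays where it is.
- mix_cup: Loose blue plastic cup, 70 mm across, 61 mm high, standing below the left grip. Origin: centre of its underside. Stays where it is.
- pliers: Loose pliers, 175 x 56 x 13 mm, lying below the short lever. Origin: centre of the underside. Stay where they are.
- tape_roll: Loose roll of masking tape, 100 mm across, 25 mm high, lying behind the stand. Origin: centre of its underside. Stays where it is.

How it is judged:
By the outcome, as a careful person would: the job done as asked, in the order asked, and still so for the second after the job is handed in, while the arm keeps its last pose, push and grip.
It also fails if it takes over 59 s, if anything falls off the work surface, if the arm or the gripper's body presses on something with over 40 N, if the wrist force passes 120 N, or if a joint passes its speed limit or range.

### The arm

A 7-joint arm with a two-finger parallel gripper is mounted at the origin on a cart in front of the work surface, level with it; the furniture and walls round the work are solid. World frame = base frame: x ahead of the robot, y to its left, z up, the work surface at z = 0. Lengths are in m, angles in rad, forces in N, time in s.
With the tool pointing down it reaches from about 0.4 to 0.925 m from the base axis. Payload 4.1 kg.
Tool frame: the origin (TCP) lies between the finger pads; the fingertips stand 17 mm ahead of it and the grasp point (between the pads) lies 2 mm behind it; z points along the fingers, y is the direction in which the jaws open and shut (so a half turn about z gives the same grasp; the last joint's range is limited). The gripper opens to 85 mm and grips with 20 to 120 N. Pads are 22 mm wide; open, the fingers measure 114 mm over their backs; the gripper's body (76 mm by 85 mm) begins 54 mm behind the grasp point. The pads swing forward as they close: fully open they stand 13 mm farther back than shut.
Start: joints at [-1.215, 0.398, 0.045, 1.537, -0.019, 1.207, -0.051], TCP at [0.286, 0.584, 0.248] pointing down, gripper open.
Joint ranges: [-2.82, 2.82], [-0.49, 2.23], [-1.37, 1.46], [0, 2.46], [-1.36, 4.5], [0.23, 2], [-2.94, 2.94]. Speed limits (rad/s): [2.57, 2.57, 3.14, 3.14, 3.14, 3.14, 3.14].

### API

Orientations are given as a rotation vector (axis times angle).
In Python, from cell import arm, viewer gives the robot as it stands.
- The arm moves only by the shell command python3 -m jog 'ROWS' [FORCE]. ROWS is JSON, a list that holds one entry, the list of rows, each a list of 7 numbers: the shift along the world's x, y, z in m, then the turn, a rotation vector about the world's x, y, z in degrees, then the gripper command: -1 is fully open, 1 is shut, values between are in proportion. A call has 1 to 10 rows; each row is the pose to reach, as a shift and turn from the pose measured when the call began; what a row does not reach only later rows make up. A row lasts 1/10 s, in which the tool goes at most 50 mm and 8.59 degrees, less where a joint would pass 70% of its speed; a pose out of reach is approached as far as the arm can. A call with a gripper value outside its range is refused whole. The fingers move at their own pace and stop on an object; FORCE is the grip in N (left out, the last holds). Time passes only in rows, so rows that repeat a pose let the fingers close. It gives the time, the measured TCP pose, the force and the opening at its end, in the units of the state.
- arm.read_state(): the state, without advancing time (a new reading comes with each control period).
- viewer.capture(name): name is "scene" or "top"; returns a dict with "frame" (384x512x3 uint8, blue, green, red), "mtx" (3x3 intrinsics, pixels), "T" (4x4, takes a point from camera to world coordinates). Camera axes: x right, y down, z forward; pixel columns grow to the right and rows downward; lengths in m; the calibration is good to about 2 mm. A picture is of the moment at which its call begins. There is no depth.
- arm.close_job(): hands the job in, once; it reports no verdict.
The state is a dict: "time": time; "joint_positions": joint angles; "joint_vel": joint speeds; "joint_efforts": joint torques, N m; "tool_pos": TCP position; "ee_rot": TCP orientation; "ft_force": force on the tool from outside, world axes, zero at the start; "wrist_torque": the same for the moment, N m; "grip_width": opening from 0.0 (shut) to 1.0 (fully open).
Only numpy, scipy, OpenCV 4.12 (cv2) and the standard library are available. Lean on these libraries where they do the work, as an engineer would, in place of code of your own. Each camera call takes 0.05 s, during which the arm holds its last target.

## Working session

There is one attempt and no reset: what is moved stays moved. The work goes in short steps, Python scripts to look and compute and a shell command to move; the robot and the scene stay as the last step left them, time stands still between calls to the robot, and variables do not carry over. Pictures are saved under pics/ and viewed, and the job is handed in when it is done.

```bash
ls; mkdir -p pics; python3 - <<'E'
from cell import arm, viewer
import cv2,numpy as np
s=arm.read_state()
for k,v in s.items(): print(k,np.round(v,4))
for n in("scene","top"):
    c=viewer.capture(n); cv2.imwrite(f"pics/{n}0.png",c["frame"]); print(n,np.round(c["mtx"],1).tolist(),np.round(c["T"],4).tolist())
E
```

```text
pics
time 0.0
joint_positions [-1.215   0.3992  0.045   1.5379 -0.0187  1.2069 -0.0507]
joint_vel [ 0.001  -0.0008  0.0015  0.0002  0.0004  0.0008  0.0001]
joint_efforts [-2.00000e-04 -4.75121e+01  1.36470e+00 -2.54227e+01  1.17000e-02
  9.30000e-03  0.00000e+00]
tool_pos [0.2852 0.5834 0.2473]
ee_rot [-7.0810e-01 -3.0604e+00  3.0000e-03]
ft_force [ 0.3515 -0.246  -0.4641]
wrist_torque [-0.0003  0.03    0.0167]
grip_width 1.0049
scene [[374.1, 0.0, 254.5], [0.0, 374.1, 195.7], [0.0, 0.0, 1.0]] [[0.5063, -0.6256, 0.5935, 0.008], [-0.8622, -0.3532, 0.3632, -0.3039], [-0.0176, -0.6956, -0.7182, 0.8186], [0.0, 0.0, 0.0, 1.0]]
top [[365.4, 0.0, 251.5], [0.0, 365.4, 190.7], [0.0, 0.0, 1.0]] [[0.0015, -0.9989, 0.0475, 0.5483], [-1.0, -0.0011, 0.0087, 0.0369], [-0.0087, -0.0475, -0.9988, 1.056], [0.0, 0.0, 0.0, 1.0]]
```

View pics/scene0.png

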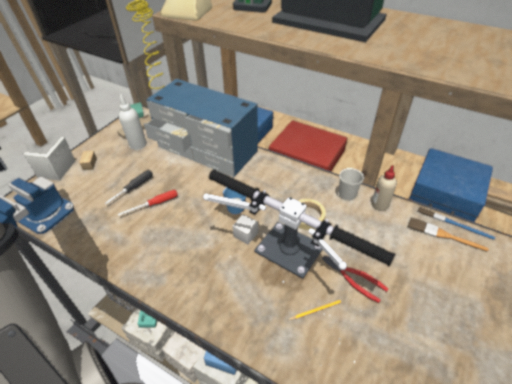

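View pics/top0.png

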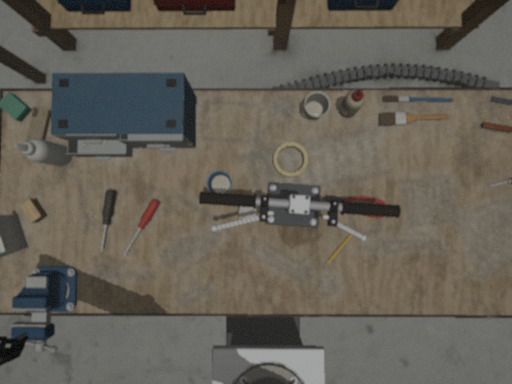

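The top view shows the bar running from about (200,198) to (399,210). The long lever's ball is near (214,229) and the short lever's near (364,238). I'll zoom in on both views to measure.

```bash
python3 - <<'E'
import cv2
a=cv2.imread("pics/top0.png")[160:270,190:410]; cv2.imwrite("pics/topz.png",cv2.resize(a,None,fx=3.6,fy=3.6,interpolation=cv2.INTER_CUBIC))
a=cv2.imread("pics/scene0.png")[160:310,195:405]; cv2.imwrite("pics/scz.png",cv2.resize(a,None,fx=3.8,fy=3.8,interpolation=cv2.INTER_CUBIC))
E
```

```text
(no output)
```

View pics/topz.png

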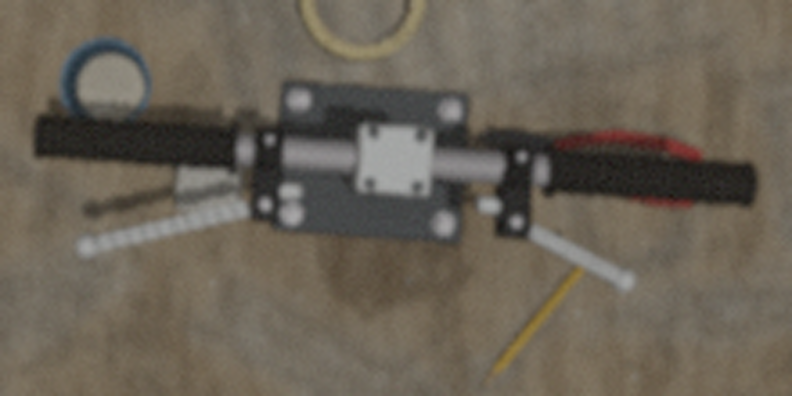

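View pics/scz.png

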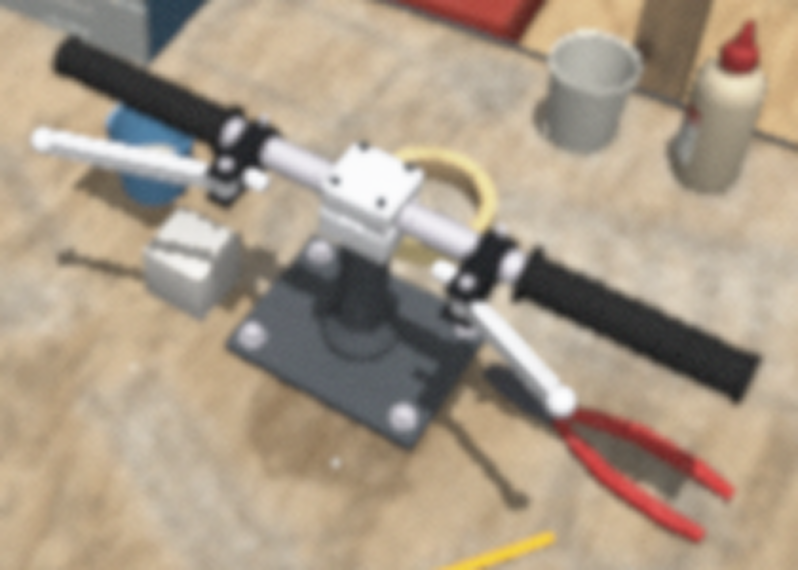

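In the zoomed top view, the grip ends are at zoom pixels (37,135) and (754,184), and the balls at (86,246) and (627,282). In the scene zoom the balls are at (42,139) and (561,401). Next I'll cast rays through these.

```bash
cat > h.py <<'E'
import numpy as np,cv2
CAM={"scene":(np.array([[374.1,0,254.5],[0,374.1,195.7],[0,0,1]]),np.array([[0.5063,-0.6256,0.5935,0.008],[-0.8622,-0.3532,0.3632,-0.3039],[-0.0176,-0.6956,-0.7182,0.8186],[0,0,0,1]])),
"top":(np.array([[365.4,0,251.5],[0,365.4,190.7],[0,0,1]]),np.array([[0.0015,-0.9989,0.0475,0.5483],[-1.0,-0.0011,0.0087,0.0369],[-0.0087,-0.0475,-0.9988,1.056],[0,0,0,1]]))}
def ray(n,u,v):
    K,T=CAM[n]; d=T[:3,:3]@np.linalg.solve(K,[u,v,1]); return T[:3,3],d/np.linalg.norm(d)
def plane(n,u,v,z):
    o,d=ray(n,u,v); return o+d*(z-o[2])/d[2]
def two(a,b):
    o1,d1=ray("top",*a); o2,d2=ray("scene",*b)
    s=np.linalg.lstsq(np.c_[d1,-d2],o2-o1,rcond=None)[0]
    p,q=o1+d1*s[0],o2+d2*s[1]; return (p+q)/2,np.linalg.norm(p-q)
def proj(n,p):
    K,T=CAM[n]; c=T[:3,:3].T@(np.asarray(p)-T[:3,3]); c=K@c; return c[:2]/c[2]
E
python3 - <<'E'
from h import *
tz=lambda x,y:((x+.5)/3.6+189.5,(y+.5)/3.6+159.5); sz=lambda x,y:((x+.5)/3.8+194.5,(y+.5)/3.8+159.5)
P={}
for k,a,b in [("gl",(37,135),(68,55)),("gr",(754,184),(748,380)),("bl",(86,246),(42,139)),("bs",(627,282),(561,401)),("cl",(396,160),(372,178))]:
    z=.176 if k=="cl" else .15
    print(k,np.round(plane("top",*tz(*a),z),4),np.round(plane("scene",*sz(*b),z),4),two(tz(*a),sz(*b)))
    P[k]=plane("top",*tz(*a),z)
d=P["gl"]-P["gr"]; print("len",np.linalg.norm(d)); 
# mask of grips in the top image
im=cv2.imread("pics/top0.png"); g=im.max(2)
m=((g<45)*255).astype(np.uint8)
c,_=cv2.findContours(m,0,2)
for q in c:
    x,y,w,h=cv2.boundingRect(q)
    if cv2.contourArea(q)>60 and 180<x<420 and 170<y<230: print(cv2.minAreaRect(q),cv2.contourArea(q))
yh=d/np.linalg.norm(d); xh=np.array([yh[1],-yh[0],0]); mid=(P["gl"]+P["gr"])/2
print("yaw",np.arctan2(xh[1],xh[0]),"mid",mid)
for n,pv,L,r,s in(("long",(-.036,.085),.125,.30,1),("short",(-.036,-.085),.085,.42,-1)):
    piv=mid+xh*pv[0]+yh*pv[1]
    ball=piv+L*(-np.sin(r)*xh+s*np.cos(r)*yh); print(n,"piv",piv,"ball",ball)
E
```

```text
gl [0.5752 0.1729 0.15  ] [0.5745 0.1711 0.15  ] (array([0.57556953, 0.17269187, 0.1484252 ]), np.float64(0.0010167425858489327))
gr [ 0.5423 -0.3194  0.15  ] [ 0.5406 -0.3141  0.15  ] (array([ 0.54121958, -0.31630695,  0.15144009]), np.float64(0.005232922828083184))
bl [0.499  0.1386 0.15  ] [0.4991 0.1393 0.15  ] (array([0.49888017, 0.13872917, 0.15053221]), np.float64(0.0005699244551840964))
bs [ 0.4752 -0.2318  0.15  ] [ 0.4761 -0.229   0.15  ] (array([ 0.47499483, -0.23012571,  0.15241729]), np.float64(0.001970952156920874))
cl [ 0.5581 -0.0712  0.176 ] [ 0.5524 -0.0734  0.176 ] (array([ 0.55790854, -0.07160023,  0.16982235]), np.float64(0.0008912083361044105))
len 0.4934324731881282
((361.4153747558594, 212.17694091796875), (74.04873657226562, 21.333974838256836), 7.125016689300537) 583.5
((227.38327026367188, 198.63453674316406), (54.717735290527344, 11.185787200927734), 4.085616588592529) 495.5
yaw -0.06689521188940986 mid [ 0.55874669 -0.07328385  0.15      ]
long piv [0.52850906 0.01393246 0.15      ] ball [0.49963413 0.1355517  0.15      ]
short piv [ 0.51714535 -0.1556873   0.15      ] ball [ 0.4773752  -0.23080944  0.15      ]
```

The fit holds up: bar length is 493 mm against 492 given, the balls land within about 3 mm of the model, and yaw is about -0.067 rad. Next I'll work out the tool poses for pushing with the back of a shut finger.

```bash
cat >> h.py <<'E'
O=np.array([.5585,-.0722]); YAW=-.067; HALF=.0145
xh=np.array([np.cos(YAW),np.sin(YAW)]); yh=np.array([-xh[1],xh[0]])
def pose(which,q,gap=0):
    s,r0,L=(1,.30,.090) if which=="long" else (-1,.42,.060)
    r=r0-q; piv=O-.036*xh+s*.085*yh
    along=-np.sin(r)*xh+s*np.cos(r)*yh; n=np.cos(r)*xh+s*np.sin(r)*yh
    c=piv+L*along-(.005+HALF+gap)*n
    return c,np.arctan2(n[1],n[0])
def toolyaw(rv):
    R=cv2.Rodrigues(np.asarray(rv,float))[0]; return np.arctan2(R[1,1],R[0,1])
E
python3 - <<'E'
from h import *
from cell import arm
s=arm.read_state(); p=np.array(s["tool_pos"]); t=toolyaw(s["ee_rot"]); print(p,np.degrees(t))
for w,qs in(("long",(0,.06,.12,.18,.24)),("short",(0,.08,.16,.24,.32))):
    for q in qs:
        c,a=pose(w,q); print(w,q,np.round(c,4),round(np.degrees(a),1))
    c,a=pose(w,0,.04); print(w,"standoff40",np.round(c,4),"shift",np.round(c-p[:2],3),"turn",np.degrees(a-t))
E
```

```text
[0.28528231 0.58346701 0.24736616] 63.95072299255146
long 0 [0.4885 0.0981] 13.3
long 0.06 [0.4936 0.1003] 9.9
long 0.12 [0.4987 0.1022] 6.5
long 0.18 [0.504  0.1039] 3.0
long 0.24 [0.5094 0.1052] -0.4
long standoff40 [0.4496 0.0888] shift [ 0.164 -0.495] turn -50.600806366003276
short 0 [ 0.4716 -0.1985] -27.9
short 0.08 [ 0.4752 -0.202 ] -23.3
short 0.16 [ 0.4792 -0.2052] -18.7
short 0.24 [ 0.4833 -0.208 ] -14.2
short 0.32 [ 0.4877 -0.2105] -9.6
short standoff40 [ 0.4362 -0.1798] shift [ 0.151 -0.763] turn -91.85376761542254
```

```bash
python3 -m jog '[[[0.014,-0.045,0,0,0,-5,1],[0.028,-0.09,0,0,0,-10,1],[0.042,-0.135,0,0,0,-15,1],[0.056,-0.18,0,0,0,-20,1],[0.07,-0.225,0,0,0,-25,1],[0.084,-0.27,0,0,0,-30,1],[0.098,-0.315,0,0,0,-35,1],[0.112,-0.36,0,0,0,-40,1],[0.126,-0.405,0,0,0,-45,1],[0.14,-0.45,0,0,0,-50,1]]]' 60
python3 - <<'E'
from h import *
from cell import arm
s=arm.read_state(); p=np.array(s["tool_pos"]); t=toolyaw(s["ee_rot"]); c,a=pose("long",0,.04)
print(p,"need",c-p[:2],np.degrees(a-t),s["ee_rot"],s["joint_positions"])
E
```

```text
time: 1.1
tool_pos: [0.4252, 0.1315, 0.2472]
ee_rot: [-1.939, -2.47, 0.002]
ft_force: [0.8, -0.5, -0.0]
grip_width: -0.005
[0.42518721 0.13146849 0.24723056] need [ 0.02441133 -0.04261938] -0.4061434921138851 [-1.93861399e+00 -2.47045407e+00  2.05685184e-03] [-0.81297472  0.02399965  0.42676199  2.00814486 -0.01161519  1.11341433
 -0.14108526]
```

```bash
python3 -m jog '[[[0.002,-0.02,0,0,0,-0.4,1],[0.005,-0.043,0,0,0,-0.4,1],[0.005,-0.043,-0.03,0,0,-0.4,1],[0.005,-0.043,-0.06,0,0,-0.4,1],[0.005,-0.043,-0.09,0,0,-0.4,1],[0.005,-0.043,-0.105,0,0,-0.4,1],[0.005,-0.043,-0.105,0,0,-0.4,1],[0.005,-0.043,-0.105,0,0,-0.4,1]]]'
python3 - <<'E'
from h import *
from cell import arm,viewer
for n in("scene","top"):
    f=viewer.capture(n)["frame"]; cv2.imwrite(f"pics/{n}1.png",f)
    a=f[160:270,190:410] if n=="top" else f[140:310,195:405]
    cv2.imwrite(f"pics/{n}1z.png",cv2.resize(a,None,fx=3.5,fy=3.5,interpolation=cv2.INTER_CUBIC))
s=arm.read_state(); p=np.array(s["tool_pos"]); t=toolyaw(s["ee_rot"]); c,a=pose("long",0,0)
print(p,"need",c-p[:2],np.degrees(a-t),s["ft_force"],proj("top",[p[0],p[1],.125]),proj("scene",[p[0],p[1],.125]))
E
```

```text
time: 1.9
tool_pos: [0.4303, 0.0884, 0.1424]
ee_rot: [-1.947, -2.464, 0.002]
ft_force: [1.0, 1.2, 0.8]
grip_width: -0.0
[0.43108075 0.08875444 0.14327511] need [0.05743692 0.00933057] -0.010321121756716895 [ 0.69289113 -0.67640732  0.12474478] [234.14184751 254.4165056 ] [207.46411018 228.88092676]
```

View pics/scene1z.png

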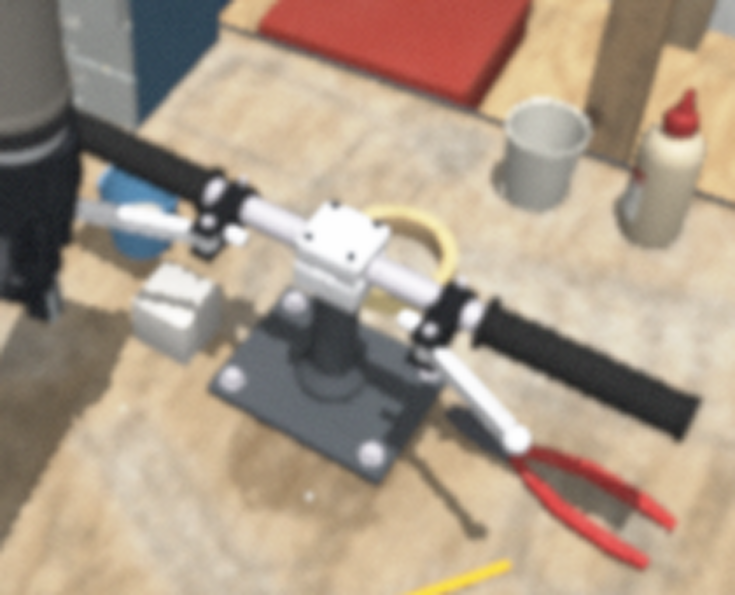

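View pics/top1z.png

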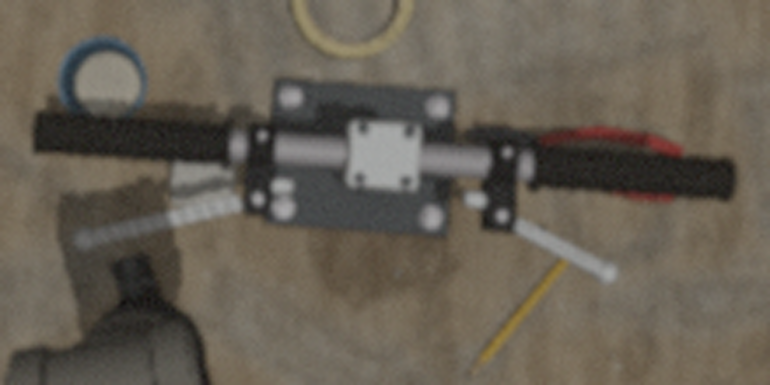

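The gripper hangs in front of the long lever and the fingertip in the scene view, at (208,230), matches its predicted projection. In the top view a narrow knuckle stands out at about (227,233), so I'll check its extent against the bar.

```bash
python3 - <<'E'
from h import *
u,v=(130+.5)/3.5+189.5,(256+.5)/3.5+159.5
for z in(.14,.16,.18,.2,.22):
    q=plane("top",u,v,z); d=q[:2]-[.431,.0887]; n=np.array([np.cos(.233),np.sin(.233)]); print(z,q.round(4),"fwd",d@n,"side",d@[-n[1],n[0]])
im=cv2.imread("pics/scene1.png")[140:260,185:265]; cv2.imwrite("pics/s1c.png",cv2.resize(im,None,fx=6,fy=5,interpolation=cv2.INTER_CUBIC))
E
```

```text
0.14 [0.4866 0.1065 0.14  ] fwd 0.05815581664139924 side 0.004443879348140734
0.16 [0.4879 0.1049 0.16  ] fwd 0.059116821494340104 side 0.0026550492202537953
0.18 [0.4893 0.1034 0.18  ] fwd 0.06007782634728097 side 0.0008662190923668725
0.2 [0.4906 0.1019 0.2   ] fwd 0.06103883120022184 side -0.0009226110355200639
0.22 [0.492  0.1004 0.22  ] fwd 0.061999836053162706 side -0.0027114411634070004
```

View pics/s1c.png

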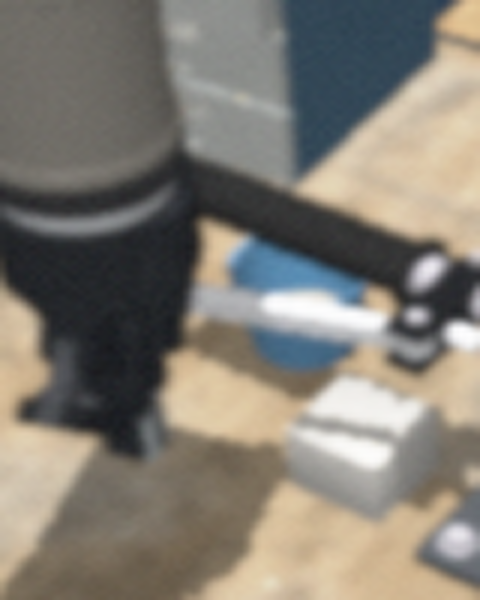

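```bash
python3 - <<'E'
from h import *
n=np.array([np.cos(.233),np.sin(.233)]); m=np.array([-n[1],n[0]]); c=np.array([.431,.0887])
def cr(p): 
    u,v=proj("scene",p); return np.round([(u-185+.5)*6-.5,(v-140+.5)*5-.5])
for f in(-.06,-.045,-.03,-.0145,0,.0145,.03,.06):
    print(f,[ (z,cr([*(c+f*n),z]).tolist()) for z in(.125,.15,.18,.2,.22,.24)])
im=cv2.imread("pics/top1.png")[210:275,185:265]; cv2.imwrite("pics/t1c.png",cv2.resize(im,None,fx=8,fy=8,interpolation=cv2.INTER_CUBIC))
E
```

```text
-0.06 [(0.125, [78.0, 545.0]), (0.15, [69.0, 512.0]), (0.18, [58.0, 470.0]), (0.2, [51.0, 441.0]), (0.22, [43.0, 411.0]), (0.24, [35.0, 379.0])]
-0.045 [(0.125, [93.0, 520.0]), (0.15, [85.0, 486.0]), (0.18, [75.0, 444.0]), (0.2, [68.0, 415.0]), (0.22, [60.0, 385.0]), (0.24, [53.0, 353.0])]
-0.03 [(0.125, [108.0, 495.0]), (0.15, [100.0, 461.0]), (0.18, [91.0, 419.0]), (0.2, [84.0, 390.0]), (0.22, [77.0, 359.0]), (0.24, [70.0, 328.0])]
-0.0145 [(0.125, [123.0, 470.0]), (0.15, [116.0, 436.0]), (0.18, [107.0, 394.0]), (0.2, [101.0, 364.0]), (0.22, [94.0, 334.0]), (0.24, [87.0, 302.0])]
0 [(0.125, [137.0, 447.0]), (0.15, [130.0, 413.0]), (0.18, [122.0, 370.0]), (0.2, [116.0, 341.0]), (0.22, [109.0, 310.0]), (0.24, [103.0, 279.0])]
0.0145 [(0.125, [151.0, 424.0]), (0.15, [144.0, 390.0]), (0.18, [136.0, 348.0]), (0.2, [130.0, 318.0]), (0.22, [124.0, 287.0]), (0.24, [118.0, 256.0])]
0.03 [(0.125, [165.0, 400.0]), (0.15, [159.0, 366.0]), (0.18, [151.0, 324.0]), (0.2, [146.0, 294.0]), (0.22, [140.0, 264.0]), (0.24, [134.0, 232.0])]
0.06 [(0.125, [192.0, 356.0]), (0.15, [186.0, 322.0]), (0.18, [179.0, 279.0]), (0.2, [174.0, 250.0]), (0.22, [169.0, 219.0]), (0.24, [164.0, 187.0])]
```

View pics/t1c.png

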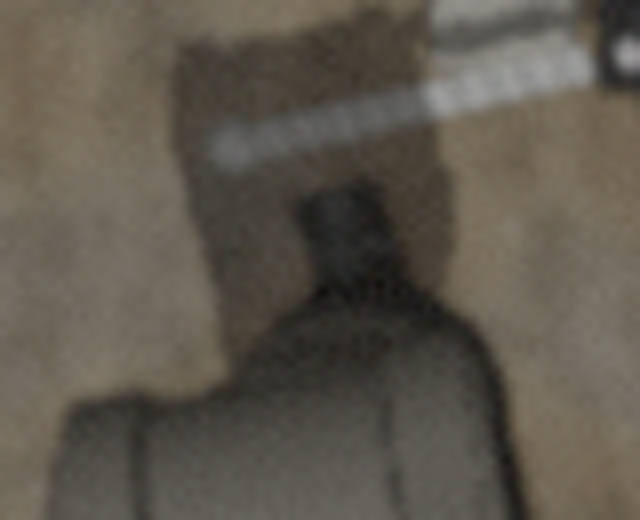

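The knuckles bulge about 60 mm, but only above z≈0.2 (underside about 0.177 at 30 mm out), which clears the levers and the bar. I'll raise the tool slightly and close to a gap of about 10 mm.

```bash
python3 -m jog '[[[0.01,0.002,0.002,0,0,0,1],[0.02,0.005,0.004,0,0,0,1],[0.03,0.007,0.004,0,0,0,1],[0.038,0.009,0.004,0,0,0,1],[0.044,0.0105,0.004,0,0,0,1],[0.047,0.011,0.004,0,0,0,1],[0.047,0.011,0.004,0,0,0,1]]]'
python3 - <<'E'
from h import *
from cell import arm
s=arm.read_state(); p=np.array(s["tool_pos"]); t=toolyaw(s["ee_rot"])
for q in(0,.12,.24):
  c,a=pose("long",q,0); print("need",c-p[:2],np.degrees(a-t))
print(p,s["ft_force"])
E
```

```text
time: 2.7
tool_pos: [0.4783, 0.0997, 0.1471]
ee_rot: [-1.948, -2.464, -0.0]
ft_force: [-0.1, 0.4, -0.2]
grip_width: 0.0
need [ 0.01019592 -0.00159853] 0.0011098124447718855
need [0.02042576 0.00256314] -6.874383729125108
need [0.03108024 0.00547024] -13.749877270694984
[0.47832175 0.09968354 0.14707012] [-0.10143475  0.37682702 -0.19493185]
```

```bash
python3 -m jog '[[[0.002,0,0,0,0,0,1],[0.004,-0.001,0,0,0,0,1],[0.006,-0.001,0,0,0,0,1],[0.007,-0.0015,0,0,0,0,1],[0.008,-0.0015,0,0,0,0,1],[0.009,-0.0015,0,0,0,0,1],[0.010,-0.0015,0,0,0,0,1],[0.011,-0.0015,0,0,0,0,1],[0.012,-0.001,0,0,0,-1,1]]]'
python3 -c "
from cell import arm;print(arm.read_state()['ft_force'])"
```

```text
time: 3.6
tool_pos: [0.4897, 0.0986, 0.147]
ee_rot: [-1.97, -2.445, 0.002]
ft_force: [-3.0, -0.3, 1.4]
grip_width: -0.001
[-2.98023613 -0.25018788  1.35848908]
```

Contact came at about 3 N, where the model put it. I'll press on, turning with the lever.

```bash
python3 -m jog '[[[0.0015,0.0006,0,0,0,-1,1],[0.003,0.0012,0,0,0,-2,1],[0.0045,0.0018,0,0,0,-3,1],[0.006,0.0024,0,0,0,-4,1],[0.0075,0.003,0,0,0,-5,1],[0.009,0.0035,0,0,0,-6,1],[0.0105,0.004,0,0,0,-7,1],[0.012,0.0045,0,0,0,-8,1],[0.0135,0.005,0,0,0,-9,1],[0.015,0.0055,0,0,0,-10,1]]]'
python3 - <<'E'
from h import *
from cell import arm
s=arm.read_state(); p=np.array(s["tool_pos"]); t=toolyaw(s["ee_rot"])
c,a=pose("long",.24,0); print("need",c-p[:2],np.degrees(a-t),s["ft_force"])
E
```

```text
time: 4.6
tool_pos: [0.504, 0.104, 0.1468]
ee_rot: [-2.176, -2.262, 0.004]
ft_force: [-5.4, -1.4, 3.6]
grip_width: -0.0
need [0.00542376 0.00113774] -2.616511257670248 [-5.44772595 -1.39035154  3.61960487]
```

```bash
python3 -m jog '[[[0.0015,0.0002,0,0,0,-0.5,1],[0.002,0.0004,0,0,0,-1,1],[0.0025,0.0006,0,0,0,-1.5,1],[0.003,0.0008,0,0,0,-2,1],[0.0035,0.001,0,0,0,-2.5,1],[0.004,0.001,0,0,0,-2.5,1],[0.0045,0.001,0,0,0,-2.5,1]]]'
python3 -c "
from cell import arm;s=arm.read_state();print(s['ft_force'],s['tool_pos'])"
```

```text
time: 5.3
tool_pos: [0.5075, 0.1049, 0.1467]
ee_rot: [-2.224, -2.212, 0.007]
ft_force: [-6.5, -0.1, 6.0]
grip_width: -0.0
[-6.53524693 -0.07624503  5.96187313] [0.50752308 0.10494879 0.14671103]
```

The vertical force is growing, which looks like friction from a small downward creep. I'll add a slight lift while closing on the stop.

```bash
python3 -m jog '[[[0.0012,0,0.0004,0,0,0,1],[0.0016,0.0001,0.0006,0,0,-0.2,1],[0.002,0.0002,0.0007,0,0,-0.4,1],[0.0024,0.0002,0.0007,0,0,-0.4,1]]]'
python3 -c "
from cell import arm;s=arm.read_state();print(s['ft_force'],s['tool_pos'])"
```

```text
time: 5.7
tool_pos: [0.5083, 0.1051, 0.1468]
ee_rot: [-2.231, -2.202, 0.011]
ft_force: [-6.0, 0.1, 2.8]
grip_width: -0.003
[-6.04275186  0.0692723   2.83290934] [0.50828213 0.1051078  0.1468353 ]
```

```bash
python3 -m jog '[[[0.0015,0,0.0003,0,0,0,1],[0.002,0.0001,0.0003,0,0,0,1],[0.0024,0.0002,0.0003,0,0,-0.2,1],[0.0027,0.0002,0.0003,0,0,-0.4,1]]]'
python3 -c "
from cell import arm;s=arm.read_state();print(s['ft_force'],s['tool_pos'])"
python3 -m jog '[[[0.0015,0,0.0003,0,0,0,1],[0.002,0.0001,0.0003,0,0,0,1],[0.0024,0.0002,0.0003,0,0,-0.2,1],[0.0027,0.0002,0.0003,0,0,-0.2,1]]]'
python3 -c "
from cell import arm;s=arm.read_state();print(s['ft_force'],s['tool_pos'])"
```

```text
time: 6.1
tool_pos: [0.5095, 0.1053, 0.1468]
ee_rot: [-2.238, -2.191, 0.016]
ft_force: [-7.5, 0.7, 4.5]
grip_width: 0.005
[-7.51020963  0.72014923  4.47510294] [0.50951205 0.10530495 0.14684603]
time: 6.5
tool_pos: [0.5097, 0.1053, 0.1468]
ee_rot: [-2.239, -2.184, 0.023]
ft_force: [-10.7, -0.8, 8.5]
grip_width: -0.003
[-10.69860877  -0.76469406   8.49851373] [0.50972533 0.10534791 0.14681048]
```

Now it is at the stop: the commanded advance no longer moves it, and force is 10.7 N against a spring of about 7.5 N. I'll check the tool tilt, then hold.

```bash
python3 - <<'E'
from h import *
from cell import arm,viewer
s=arm.read_state(); R=cv2.Rodrigues(np.array(s["ee_rot"]))[0]; print("tool z",R[:,2],"yaw",np.degrees(toolyaw(s["ee_rot"])),s["wrist_torque"])
f=viewer.capture("scene")["frame"]; cv2.imwrite("pics/scene2.png",f); cv2.imwrite("pics/s2z.png",cv2.resize(f[140:310,185:365],None,fx=3.5,fy=3.5,interpolation=cv2.INTER_CUBIC))
f=viewer.capture("top")["frame"]; cv2.imwrite("pics/top2.png",f); cv2.imwrite("pics/t2z.png",cv2.resize(f[160:270,190:410],None,fx=3.5,fy=3.5,interpolation=cv2.INTER_CUBIC))
E
```

```text
tool z [-2.01033042e-02 -3.53229339e-04 -9.99797846e-01] yaw -1.444792858576951 [-0.11380901  1.95637505  0.03862583]
```

View pics/s2z.png

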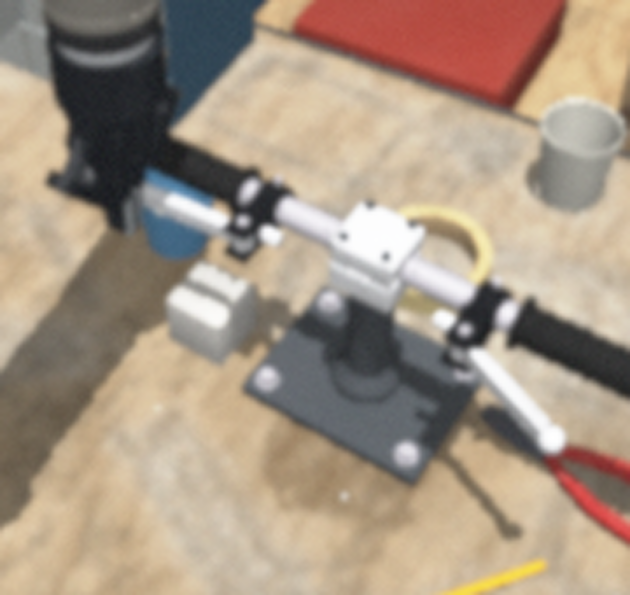

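View pics/t2z.png

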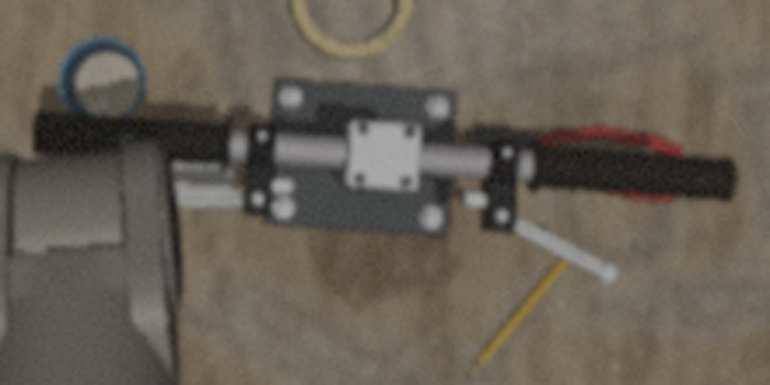

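The scene view shows the long lever nearly parallel to the bar, with a clear gap to the grip, and the cup and weight unmoved. I'll hold about a second with a small tilt correction.

```bash
python3 -m jog '[[[0.0018,0,0.0003,0,-0.3,0,1],[0.002,0,0.0003,0,-0.6,0,1],[0.002,0,0.0003,0,-0.6,0,1],[0.002,0,0.0003,0,-0.6,0,1],[0.002,0,0.0003,0,-0.6,0,1],[0.002,0,0.0003,0,-0.6,0,1],[0.002,0,0.0003,0,-0.6,0,1],[0.002,0,0.0003,0,-0.6,0,1]]]'
python3 -c "
from cell import arm;s=arm.read_state();print(s['ft_force'],s['tool_pos'],s['ee_rot'])"
```

```text
time: 7.4
tool_pos: [0.5096, 0.1053, 0.1468]
ee_rot: [-2.243, -2.186, 0.017]
ft_force: [-9.8, -1.2, 6.3]
grip_width: -0.0
[-9.79118323 -1.17779835  6.30054216] [0.50961491 0.10532864 0.14677532] [-2.24270084 -2.18573718  0.01697828]
```

```bash
python3 -m jog '[[[0.002,0,0.0002,0,-0.6,0,1],[0.002,0,0.0002,0,-0.6,0,1],[0.0012,0,0.0002,0,-0.6,0,1],[0.0004,0,0.0002,0,-0.6,0,1],[-0.0004,0,0.0002,0,-0.6,0.5,1],[-0.0012,-0.0002,0.0002,0,-0.6,1,1],[-0.002,-0.0004,0.0002,0,-0.6,1.5,1],[-0.0028,-0.0006,0.0002,0,-0.6,2,1],[-0.0036,-0.0008,0.0002,0,-0.6,2.5,1],[-0.0044,-0.001,0.0002,0,-0.6,3,1]]]'
python3 -c "
from cell import arm;s=arm.read_state();print(s['ft_force'],s['tool_pos'],s['ee_rot'])"
```

```text
time: 8.4
tool_pos: [0.5044, 0.1042, 0.1468]
ee_rot: [-2.19, -2.248, 0.008]
ft_force: [-5.5, -0.9, 3.7]
grip_width: -0.004
[-5.52304687 -0.94823206  3.71153768] [0.50435097 0.10420738 0.14675131] [-2.18951303 -2.24784174  0.00820242]
```

```bash
python3 -m jog '[[[-0.0004,-0.0002,0,0,0,0.5,1],[-0.0012,-0.0004,0,0,0,1,1],[-0.002,-0.0007,0,0,0,1.5,1],[-0.0028,-0.001,0,0,0,2,1],[-0.0036,-0.0013,0,0,0,2.5,1],[-0.0044,-0.0016,0,0,0,3,1],[-0.0052,-0.0018,0,0,0,3.5,1],[-0.006,-0.002,0,0,0,4,1],[-0.0068,-0.0023,0,0,0,4.5,1],[-0.0076,-0.0026,0,0,0,5,1]]]'
python3 -c "
from cell import arm;s=arm.read_state();print(s['ft_force'],s['tool_pos'],s['ee_rot'])"
python3 -m jog '[[[-0.0004,-0.0002,0,0,0,0.5,1],[-0.0012,-0.0004,0,0,0,1,1],[-0.002,-0.0007,0,0,0,1.5,1],[-0.0028,-0.001,0,0,0,2,1],[-0.0036,-0.0013,0,0,0,2.5,1],[-0.0044,-0.0016,0,0,0,3,1],[-0.005,-0.0018,0,0,0,3.5,1],[-0.0056,-0.002,0,0,0,4,1],[-0.0062,-0.0023,0,0,0,4.5,1],[-0.0068,-0.0026,0,0,0,5,1]]]'
python3 -c "
from cell import arm;s=arm.read_state();print(s['ft_force'],s['tool_pos'],s['ee_rot'])"
```

```text
time: 9.4
tool_pos: [0.4969, 0.1017, 0.1468]
ee_rot: [-2.089, -2.342, 0.008]
ft_force: [-4.0, -0.0, 2.4]
grip_width: -0.001
[-3.95513001 -0.04083424  2.35896015] [0.49685776 0.10173786 0.14677556] [-2.08881563 -2.34223792  0.00779194]
time: 10.4
tool_pos: [0.4902, 0.099, 0.1468]
ee_rot: [-1.984, -2.432, 0.008]
ft_force: [-1.9, -0.7, 1.5]
grip_width: 0.005
[-1.88814633 -0.73782759  1.47605979] [0.49023445 0.09898284 0.14683466] [-1.98441002 -2.43222709  0.00766495]
```

```bash
python3 -m jog '[[[-0.0004,-0.0001,0,0,0,0,1],[-0.001,-0.0002,0,0,0,0,1],[-0.0016,-0.0003,0,0,0,0.5,1],[-0.0022,-0.0004,0,0,0,1,1],[-0.0028,-0.0005,0,0,0,1,1],[-0.0034,-0.0006,0,0,0,1,1],[-0.004,-0.0007,0,0,0,1,1],[-0.006,-0.001,0,0,0,1,1],[-0.01,-0.002,0,0,0,1,1],[-0.015,-0.003,0,0,0,1,1]]]'
python3 - <<'E'
from h import *
from cell import arm,viewer
s=arm.read_state(); R=cv2.Rodrigues(np.array(s["ee_rot"]))[0]; p=np.array(s["tool_pos"]); t=toolyaw(s["ee_rot"])
print(p,s["ft_force"],"tool z",R[:,2],"yaw",np.degrees(t))
f=viewer.capture("top")["frame"]; cv2.imwrite("pics/top3.png",f); cv2.imwrite("pics/t3z.png",cv2.resize(f[160:270,190:410],None,fx=3.5,fy=3.5,interpolation=cv2.INTER_CUBIC))
for g in(.06,.01):
  c,a=pose("short",0,g); print(g,"pos",c,"need",c-p[:2],np.degrees(a-t))
E
```

```text
time: 11.4
tool_pos: [0.4749, 0.0958, 0.1468]
ee_rot: [-1.963, -2.449, 0.008]
ft_force: [1.1, -0.4, 0.3]
grip_width: 0.004
[0.4749165  0.09583007 0.14678755] [ 1.12380519 -0.35868769  0.27092019] tool z [-0.00503495 -0.00239464 -0.99998446] yaw 12.571170638825068
0.06 pos [ 0.41855403 -0.17041939] need [-0.05636246 -0.26624946] -40.47421526169615
0.01 pos [ 0.46274107 -0.19381822] need [-0.01217542 -0.2896483 ] -40.47421526169615
```

View pics/t3z.png

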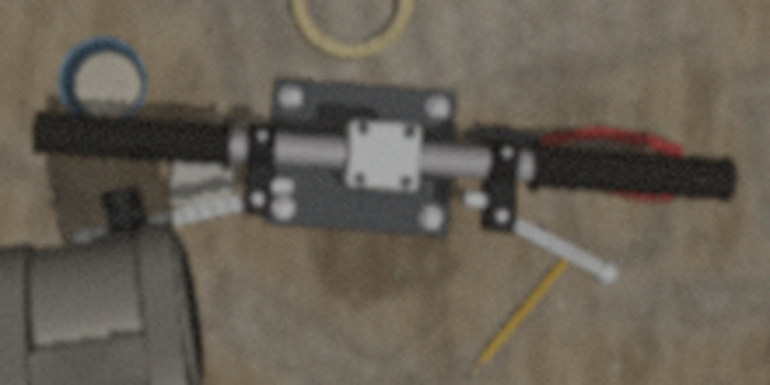

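The long lever is back at rest, along the same line as before. Next I'll retract and cross over to the short lever.

```bash
python3 -m jog '[[[-0.03,-0.007,0,0,0,0,1],[-0.055,-0.03,0,0,0,-4,1],[-0.057,-0.07,0,0,0,-10,1],[-0.057,-0.11,0,0,0,-16,1],[-0.057,-0.15,0,0,0,-22,1],[-0.057,-0.19,0,0,0,-28,1],[-0.057,-0.23,0,0,0,-34,1],[-0.056,-0.26,0,0.3,-0.3,-39,1],[-0.056,-0.266,0,0.3,-0.3,-40.5,1],[-0.056,-0.266,0,0.3,-0.3,-40.5,1]]]'
python3 - <<'E'
from h import *
from cell import arm,viewer
s=arm.read_state(); R=cv2.Rodrigues(np.array(s["ee_rot"]))[0]; p=np.array(s["tool_pos"]); t=toolyaw(s["ee_rot"])
print(p,s["ft_force"],"tool z",R[:,2],"yaw",np.degrees(t))
for g in(.06,.01):
  c,a=pose("short",0,g); print(g,"pos",c,"need",c-p[:2],np.degrees(a-t))
f=viewer.capture("top")["frame"]; cv2.imwrite("pics/top4.png",f); cv2.imwrite("pics/t4z.png",cv2.resize(f[160:270,190:410],None,fx=3.5,fy=3.5,interpolation=cv2.INTER_CUBIC))
E
```

```text
time: 12.45
tool_pos: [0.4174, -0.1712, 0.1466]
ee_rot: [-2.69, -1.614, -0.004]
ft_force: [-0.9, 0.1, -0.4]
grip_width: 0.002
[ 0.4173969  -0.17123294  0.14661152] [-0.90168754  0.14521522 -0.35159288] tool z [-1.57860040e-04  5.36430398e-03 -9.99985600e-01] yaw -28.059377677388063
0.06 pos [ 0.41855403 -0.17041939] need [0.00115713 0.00081356] 0.15633305451697538
0.01 pos [ 0.46274107 -0.19381822] need [ 0.04534417 -0.02258528] 0.15633305451697538
```

View pics/t4z.png

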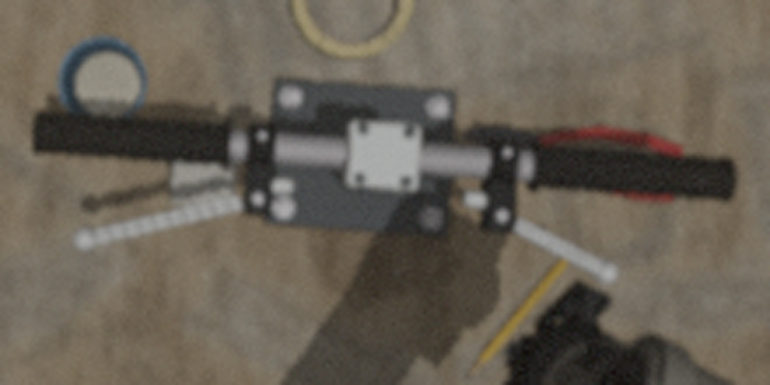

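```bash
python3 -m jog '[[[0.01,-0.005,0,0,0,0,1],[0.02,-0.01,0,0,0,0,1],[0.03,-0.015,0,0,0,0,1],[0.038,-0.019,0,0,0,0,1],[0.043,-0.0215,0,0,0,0,1],[0.045,-0.0225,0,-0.3,0,0,1],[0.045,-0.0225,0,-0.3,0,0,1]]]'
python3 - <<'E'
from h import *
from cell import arm,viewer
s=arm.read_state(); p=np.array(s["tool_pos"]); t=toolyaw(s["ee_rot"])
print(p,s["ft_force"],s["ee_rot"])
for q in(0,.08,.16,.24,.32):
  c,a=pose("short",q,0); print(q,"need",c-p[:2],np.degrees(a-t))
f=viewer.capture("scene")["frame"]; cv2.imwrite("pics/scene5.png",f); cv2.imwrite("pics/s5z.png",cv2.resize(f[150:320,235:415],None,fx=3.5,fy=3.5,interpolation=cv2.INTER_CUBIC))
E
```

```text
time: 13.2
tool_pos: [0.4626, -0.1924, 0.1463]
ee_rot: [-2.691, -1.62, 0.001]
ft_force: [-0.0, 0.1, 0.5]
grip_width: 0.004
[ 0.4626009  -0.19242859  0.1463132 ] [-0.03245494  0.07758417  0.49807323] [-2.69052412e+00 -1.61975323e+00  7.55150875e-04]
0 need [ 0.00897758 -0.0060694 ] -0.000736163190781118
0.08 need [ 0.01263067 -0.00955006] 4.5829261978558025
0.16 need [ 0.01655023 -0.01272765] 9.166588558902383
0.24 need [ 0.02071119 -0.01558185] 13.750250919948973
0.32 need [ 0.02508693 -0.01809439] 18.33391328099556
```

View pics/s5z.png

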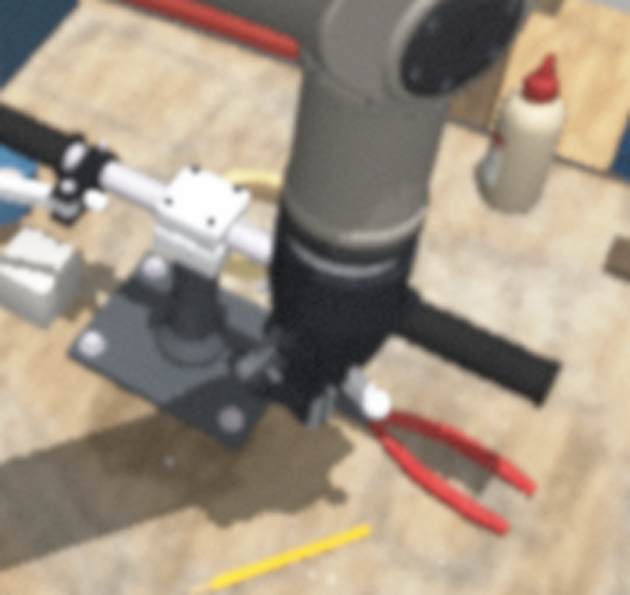

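The fingers stand in front of the short blade, inboard of its ball at zoom pixel (375,403), and the pliers are well below. I'll creep to contact.

```bash
python3 -m jog '[[[0.002,-0.0015,0.0005,0,0,0,1],[0.004,-0.003,0.0007,0,0,0,1],[0.0055,-0.004,0.0007,0,0,0,1],[0.0065,-0.0046,0.0007,0,0,0,1],[0.0073,-0.0051,0.0007,0,0,0,1],[0.008,-0.0056,0.0007,0,0,0,1],[0.0088,-0.006,0.0007,0,0,0,1],[0.0095,-0.0066,0.0007,0,0,0.8,1],[0.0101,-0.0072,0.0007,0,0,1.6,1],[0.0107,-0.0078,0.0007,0,0,2.4,1]]]'
python3 - <<'E'
from h import *
from cell import arm
s=arm.read_state(); p=np.array(s["tool_pos"]); t=toolyaw(s["ee_rot"])
print(p,s["ft_force"],s["ee_rot"])
for q in(.16,.32):
  c,a=pose("short",q,0); print(q,"need",c-p[:2],np.degrees(a-t))
E
```

```text
time: 14.25
tool_pos: [0.4725, -0.1999, 0.1468]
ee_rot: [-2.654, -1.676, 0.002]
ft_force: [-2.4, 1.9, 2.6]
grip_width: 0.009
[ 0.47248841 -0.19991151  0.14684922] [-2.41133934  1.88070166  2.60627237] [-2.65375991e+00 -1.67643301e+00  1.63829891e-03]
0.16 need [ 0.00666272 -0.00524473] 6.701400535923256
0.32 need [ 0.01519942 -0.01061147] 15.868725258016433
```

```bash
python3 -m jog '[[[0.0014,-0.0011,0.0003,0,0,1,1],[0.0024,-0.0019,0.0004,0,0,2.1,1],[0.0034,-0.0027,0.0004,0,0,3.2,1],[0.0044,-0.0035,0.0004,0,0,4.3,1],[0.0054,-0.0043,0.0004,0,0,5.4,1],[0.0064,-0.005,0.0005,0,0,6.5,1],[0.0074,-0.0057,0.0005,0,0,7.6,1],[0.0084,-0.0063,0.0005,0,0,8.7,1],[0.0094,-0.0069,0.0005,0,0,9.8,1],[0.0104,-0.0075,0.0005,0,0,10.9,1]]]'
python3 - <<'E'
from h import *
from cell import arm
s=arm.read_state(); p=np.array(s["tool_pos"]); t=toolyaw(s["ee_rot"])
print(p,s["ft_force"],s["ee_rot"])
for q in(.24,.32):
  c,a=pose("short",q,0); print(q,"need",c-p[:2],np.degrees(a-t))
E
```

```text
time: 15.25
tool_pos: [0.4821, -0.2073, 0.147]
ee_rot: [-2.48, -1.922, 0.004]
ft_force: [-5.6, 1.9, -0.3]
grip_width: 0.001
[ 0.48206988 -0.20729132  0.14696881] [-5.60693745  1.92116865 -0.34681753] [-2.47989291 -1.92178731  0.00387259]
0.24 need [ 0.0012422  -0.00071911] 0.3002307218487197
0.32 need [ 0.00561795 -0.00323166] 4.883893082895306
```

```bash
python3 -m jog '[[[0.0014,-0.0006,0.0002,0,0,0.6,1],[0.0021,-0.001,0.0002,0,0,1.2,1],[0.0028,-0.0014,0.0002,0,0,1.9,1],[0.0035,-0.0018,0.0002,0,0,2.6,1],[0.0042,-0.0022,0.0003,0,0,3.3,1],[0.0049,-0.0026,0.0003,0,0,4,1]]]'
python3 - <<'E'
from h import *
from cell import arm
s=arm.read_state(); p=np.array(s["tool_pos"]); t=toolyaw(s["ee_rot"])
print(p,s["ft_force"],s["ee_rot"])
c,a=pose("short",.32,0); print("need",c-p[:2],np.degrees(a-t))
E
```

```text
time: 15.85
tool_pos: [0.4859, -0.2095, 0.1469]
ee_rot: [-2.408, -2.007, 0.006]
ft_force: [-6.6, 2.7, 2.1]
grip_width: 0.005
[ 0.4858593  -0.20954489  0.14693924] [-6.55273391  2.67602994  2.13243855] [-2.40823207 -2.00690756  0.00595864]
need [ 0.00182853 -0.0009781 ] 0.8188243636700069
```

```bash
python3 -m jog '[[[0.0014,-0.0004,0.0002,0,-0.2,0.3,1],[0.0018,-0.0006,0.0003,0,-0.3,0.6,1],[0.0022,-0.0008,0.0003,0,-0.3,0.9,1],[0.0026,-0.0009,0.0003,0,-0.3,0.9,1],[0.003,-0.001,0.0003,0,-0.3,0.9,1]]]'
python3 -c "
from cell import arm;s=arm.read_state();print(s['ft_force'],s['tool_pos'],s['ee_rot'])"
python3 -m jog '[[[0.0014,-0.0002,0.0002,0,-0.2,0,1],[0.0018,-0.0003,0.0003,0,-0.2,0,1],[0.002,-0.0003,0.0003,0,-0.2,0,1],[0.0022,-0.0003,0.0003,0,-0.2,0,1]]]'
python3 -c "
from cell import arm;s=arm.read_state();print(s['ft_force'],s['tool_pos'],s['ee_rot'])"
```

```text
time: 16.35
tool_pos: [0.4874, -0.2102, 0.1469]
ee_rot: [-2.392, -2.027, 0.002]
ft_force: [-7.2, 2.2, 1.8]
grip_width: -0.0
[-7.20137063  2.20624643  1.83105533] [ 0.4874178  -0.21018949  0.14690251] [-2.39196911e+00 -2.02659788e+00  2.04987945e-03]
time: 16.75
tool_pos: [0.4876, -0.2102, 0.1469]
ee_rot: [-2.39, -2.026, 0.001]
ft_force: [-9.0, 2.5, 2.6]
grip_width: 0.002
[-8.98632076  2.53022117  2.6229329 ] [ 0.4876026  -0.21024802  0.14687198] [-2.39009863e+00 -2.02599786e+00  1.38753478e-03]
```

```bash
python3 -m jog '[[[0.002,-0.0003,0.0002,0,-0.1,0,1],[0.0024,-0.0004,0.0002,0,-0.1,0,1],[0.0026,-0.0004,0.0002,0,-0.1,0,1],[0.0026,-0.0004,0.0002,0,-0.1,0,1],[0.0026,-0.0004,0.0002,0,-0.1,0,1],[0.0026,-0.0004,0.0002,0,-0.1,0,1]]]'
python3 - <<'E'
from h import *
from cell import arm,viewer
for i in range(2):
    for n in("scene","top"):
        f=viewer.capture(n)["frame"]; cv2.imwrite(f"pics/{n}6.png",f)
        a=f[160:270,190:410] if n=="top" else f[140:310,195:405]
        cv2.imwrite(f"pics/{n}6z.png",cv2.resize(a,None,fx=3.5,fy=3.5,interpolation=cv2.INTER_CUBIC))
    s=arm.read_state(); print(s["time"],s["tool_pos"],s["ft_force"],s["ee_rot"],s["joint_vel"].round(4) if hasattr(s["joint_vel"],"round") else "")
E
```

```text
time: 17.35
tool_pos: [0.4876, -0.2103, 0.1468]
ee_rot: [-2.387, -2.024, 0.003]
ft_force: [-10.2, 4.2, 4.8]
grip_width: -0.002
17.45 [ 0.48765314 -0.21023211  0.14685315] [-9.62442255  3.38107644  6.44284662] [-2.38654242 -2.02371596  0.00327338] [ 0.0008 -0.0011 -0.0015 -0.0017 -0.0013  0.001  -0.0008]
17.55 [ 0.48764739 -0.2102563   0.1468553 ] [-9.19873919  4.04561063  6.04384702] [-2.38660539 -2.02366198  0.00327338] [ 0.0002 -0.0008  0.0005  0.0005 -0.001   0.0006  0.001 ]
```

View pics/scene6z.png

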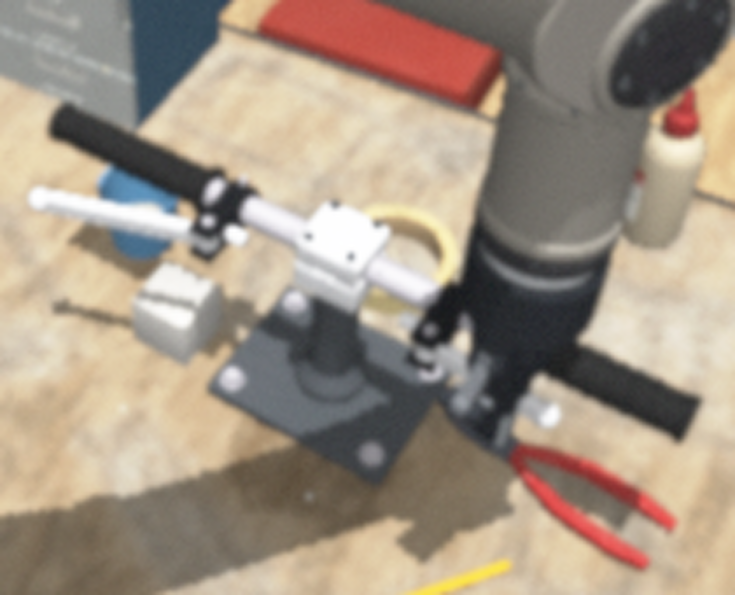

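View pics/top6z.png

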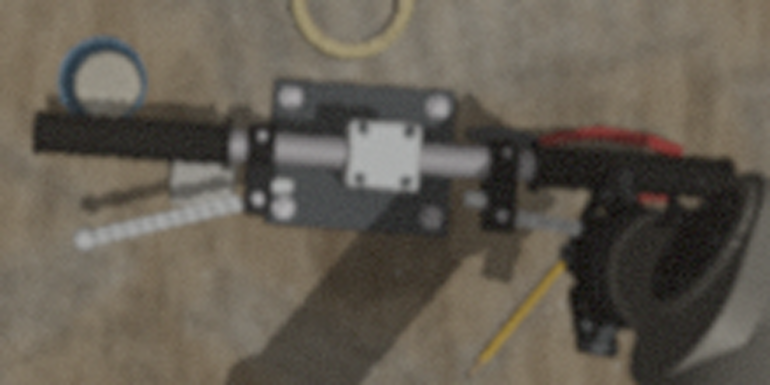

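Both pictures show the short lever pressed in, its ball at scene zoom (548,412), the long lever at rest, and the loose items in place. I'll check the ball against the model angle, then hand in.

```bash
python3 - <<'E'
from h import *
from cell import arm
b=plane("scene",(548+.5)/3.5+194.5,(412+.5)/3.5+139.5,.15)[:2]; piv=O-.036*xh-.085*yh; d=b-piv
print("lean",np.arctan2(-d@xh,-d@yh),"expect .10 at stop;  len",np.linalg.norm(d))
a,c=[cv2.imread(f"pics/top{i}.png")[160:250,190:345].astype(int) for i in(0,6)]
for n in("scene",):
    x,y=cv2.imread("pics/scene0.png"),cv2.imread("pics/scene6.png")
    for nm,(u,v,w,h) in dict(weight=(230,214,32,32),cup=(222,186,22,28),tape=(300,197,22,20),pliers=(350,268,42,36)).items():
        A,B=x[v:v+h,u:u+w],y[v:v+h,u:u+w]; sh,r=cv2.phaseCorrelate(cv2.cvtColor(A,6).astype(np.float32),cv2.cvtColor(B,6).astype(np.float32)); print(nm,np.round(sh,2),round(r,2))
s=arm.read_state(); print(s["time"],s["ft_force"])
E
```

```text
lean 0.08510824400943105 expect .10 at stop;  len 0.08473869548528257
weight [ 0.09 -0.02] 0.97
cup [ 0.04 -0.15] 0.94
tape [0.09 0.02] 0.99
pliers [0.54 0.  ] 1.01
17.55 [-9.19873919  4.04561063  6.04384702]
```

```bash
python3 -c "
from cell import arm
print(arm.close_job()); s=arm.read_state(); print(s['time'],s['tool_pos'],s['ft_force'])"
```

```text
the job is handed in; nothing more can be done
None
the job is handed in; nothing more can be done
```

Both levers were pressed in the order you asked, using the back of the shut fingers. I handed the job in with the short lever held at its stop, at 17.55 s.

- **Long lever:** It met its stop with about 11 N of push. I held it there for about 1.1 s, then eased it out over about 2.5 s with the fingers on it. A picture afterwards showed it back at rest.
- **Short lever:** It is held at its stop with about 10 N sideways. More push no longer moved it. Its ball end, seen in the camera image, gives a lean of 0.085 rad against 0.10 expected, which is about 1 mm at the ball and within camera accuracy.
- **Surroundings:** The weight, cup and tape roll show no shift in the images (0.15 px or less). The pliers' image patch shifted 0.5 px. I put that down to the arm's shadow, since the fingertips stayed more than 100 mm above them.

**Upward friction:** While pressing, the levers also pushed up on the fingers with as much as 8.5 N, still about 6 N at hand-in. I could only partly relieve it with small lifts. After the hand-in no state could be read, so the final second of holding is not checked.

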